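Dip the brush in the mixing bowl

TASK

Take the brush with the square wooden handle out of the instrument rack and, holding it upright, dip its bristles into the small mixing bowl, to half the bowl's depth or deeper, for about a second. Do not shove or tip the bowl and do not ram the brush into it. Then hang the brush back upright in the same hole of the rack, resting on its collar, and let go.

Things in the scene. Friction and masses are not known exactly. Their poses are not given: they have to be found in the camera images.
- brush_grip (a point): Centre of the brush's wooden handle (14 x 14 mm square, 56 mm high, faces parallel to the rack's), to pinch. Below it comes a steel collar, a disc 36 mm wide and 6 mm thick; below that a 9 mm shaft. 50 g. It hangs upright in one of the rack's three holes; the others hold tools with thin round dark steel handles. z axis up along the brush. The handle's top is 147 mm above the bench.
- brush_tip (a point): End of the bristles, on the brush's axis, 101 mm below brush_grip and 67 mm below the collar's underside; z axis as there. The last 21 mm are soft bristles that offer no resistance; above them a ferrule 11 mm wide tapering to 7 mm downward. Hanging in the rack it is 18 mm above the bench.
- mixing_bowl: Small open green rubber mixing bowl (80 g), loose on the bench. Origin at the centre of its underside, z up. Rim 66 mm across outside, 37 mm above the bench; opening about 58 mm across; the inside narrows to about 40 mm at the floor, which lies 3 mm above the bench.
- rack: Open aluminium rack, 60 x 190 mm, fixed to the bench: a top plate 8 mm thick whose upper face is 85 mm above the bench, on two end plates. Origin at the centre of its underside. Three through holes 24 mm wide in a row along its y axis, at y = -60, 0, 60 mm; each tool's collar rests on the plate. Which hole holds the brush varies. The other tools' tops are 133 mm above the bench.
There are look-alikes about, which are no part of the job. Leave any red look-alike of the part that bears brush_grip alone.

How it is judged:
By the outcome, as a careful person would: the job done as asked, in the order asked, and still so for the second after the job is handed in, with the robot touching nothing.
It also fails if it takes over 56 s, if anything falls off the work surface, if the arm or the gripper's body presses on something with over 40 N, if the wrist force passes 120 N, or if a joint passes its speed limit or range.

ROBOT

A 7-joint arm with a two-finger parallel gripper is mounted at the origin on a cart in front of the work surface, level with it; the furniture and walls round the work are solid. World frame = base frame: x ahead of the robot, y to its left, z up, the work surface at z = 0. Lengths are in m, angles in rad, forces in N, time in s.
With the tool pointing down it reaches from about 0.4 to 0.85 m from the base axis. Payload 4.4 kg.
Tool frame: the origin (TCP) lies at the very end of the fingers, on their centre line; the grasp point (between the pads) lies grip_point_offset behind it (grip_point_offset is the distance from the TCP to the grasp point, in m); z points along the fingers, y is the line along which they close (so a half turn about z gives the same grasp; the last joint's range is limited). The gripper opens to 94 mm and grips with 3 to 60 N. Pads are 16 mm wide; open, the fingers measure 119 mm over their backs; the gripper's body (75 mm by 177 mm) begins 78 mm behind the grasp point.
Start: joints at [1.086, 0.628, 0.038, 1.517, -0.027, 0.996, -0.02], TCP at [0.264, -0.594, 0.205] pointing down, gripper open.
Joint ranges: [-3.06, 3.06], [-0.37, 2.12], [-1.25, 1.32], [0.18, 2.47], [-1.1, 4.24], [0.23, 1.98], [-2.94, 2.94]. Speed limits (rad/s): [2.57, 2.57, 3.14, 3.14, 3.14, 3.14, 3.14].

INTERFACE

Orientations are given as a rotation vector (axis times angle).
In Python, from cell import * gives the robot as it stands.
- The arm moves only by the tool move_arm, never from a script. Its argument "commands" is a list of rows, each a list of 3 entries, a list of its own where there are three numbers: the shift along the tool's x, y, z in cm, then the turn, a rotation vector about the tool's x, y, z in degrees, then the finger opening in cm, from 0 to 9.4. A call has 1 to 10 rows; each row is the pose to reach, as a shift and turn from the pose commanded when the call began, along the tool's axes at that moment; what a row does not reach only later rows make up. A row lasts 1/8 s, in which the tool goes at most 62.5 mm and 10.7 degrees, less where a joint would pass 70% of its speed; a pose out of reach is approached as far as the arm can. A call with a gripper value outside its range is refused whole. The fingers move at their own pace and stop on an object; "newtons" is the grip in N (left out, the last holds). Time passes only in rows, so rows that repeat a pose let the fingers close. It gives the time, the measured TCP pose, the force, the opening and the grip force at its end, in the units of the state.
- observe(): the state, without advancing time (a new reading comes with each control period).
- read_camera(name): name is "side" or "top" or "wrist"; returns a dict with "image" (480x640x3 uint8, red, green, blue), "vfov" (degrees; the focal length in pixels is half the picture's height over the tangent of half this angle, whatever the lens; pixels are square), "cx", "cy" (the principal point, pixels), "k1" (the pictures are not rectified: a ray, as slopes to the right and down, at radius r is drawn at 1 + k1 r^2 times it, then the intrinsics apply), "origin" and "rotation" of the camera in the world. Camera axes: x right, y down, z forward; pixel columns grow to the right and rows downward; lengths in m; the calibration is good to about 2 mm. A picture is of the moment at which its call begins. There is no depth.
- job_done(): hands the job in; it is judged then, once.
The state is a dict: "clock": time; "joint_pos": joint angles; "dq": joint speeds; "joint_efforts": joint torques, N m; "ee_pos": TCP position; "tcp_rot": TCP orientation; "contact_force": force on the tool from outside, world axes, zero at the start; "ft_torque": the same for the moment, N m; "finger_gap": opening from 0.0 (shut) to 1.0 (fully open); "finger_force": force on a finger pad.
Only numpy, scipy, OpenCV 4.12 (cv2) and the standard library are available. Lean on these libraries where they do the work, as an engineer would, in place of code of your own. Each camera call takes 0.05 s, during which the arm holds its last target. There are 200 camera calls.

## Working session

There is one attempt and no reset: what is moved stays moved. The work goes in short steps, Python scripts to look and compute and a tool call to move; the robot and the scene stay as the last step left them, time stands still between calls to the robot, and variables do not carry over. Pictures are saved under pics/ and viewed, at most 10 in all, crops included, and the job is handed in when it is done.

Besides the shell and the picture viewer there is one more tool, called after "Emit:" as name([rows], argument=value, ...), one row to a line, values as JSON. move_arm: Moves the arm, as the interface text tells. Its arguments: {"type":"object","properties":{"commands":{"type":"array"},"newtons":{"type":"number"}},"required":["commands"]}

```bash
mkdir -p pics
cat > h.py <<'E'
from cell import *
import numpy as np, cv2
from scipy.spatial.transform import Rotation as R
def ray(c,u,v):
    f=240/np.tan(np.radians(c["vfov"])/2)
    K=np.array([[f,0,c["cx"]],[0,f,c["cy"]],[0,0,1]])
    p=cv2.undistortPoints(np.array([[[u,v]]],float),K,np.array([c["k1"],0,0,0.]))[0,0]
    d=np.array(c["rotation"])@np.array([p[0],p[1],1]); return np.array(c["origin"]),d
def atz(c,u,v,z):
    o,d=ray(c,u,v); return o+d*(z-o[2])/d[2]
def proj(c,P):
    q=np.array(c["rotation"]).T@(np.array(P)-np.array(c["origin"])); s=q[:2]/q[2]; s=s*(1+c["k1"]*(s@s))
    f=240/np.tan(np.radians(c["vfov"])/2); return s*f+[c["cx"],c["cy"]]
E
python3 - <<'E'
from h import *
import pickle
for n in("top","side"):
    c=read_camera(n); cv2.imwrite(f"pics/{n}0.png",c["image"][:,:,::-1]); pickle.dump(c,open(n+".pkl","wb"))
    print(n,c["vfov"],c["k1"],np.round(c["origin"],3),np.round(c["rotation"],2).tolist())
s=observe();print(s)
E
```

```text
top 55.93277807447099 -0.0517744507444699 [ 0.4   -0.04   0.927] [-2.16, 2.12, -0.16]
side 55.75755342747831 -0.09814833151431593 [1.059 0.408 0.596] [-1.06, -2.26, 1.18]
{'clock': 0.1, 'joint_pos': array([ 1.08613876,  0.62919891,  0.03844128,  1.51821554, -0.02698071,
        0.99627531, -0.0200033 ]), 'dq': array([-0.00140647, -0.00194724,  0.00017532, -0.00139817, -0.00069509,
        0.000872  ,  0.00253352]), 'joint_efforts': array([ 4.15662507e-03, -5.50788474e+01,  1.14781100e+00, -1.87116569e+01,
       -5.21576498e-02,  1.92769035e-02,  3.54933491e-05]), 'ee_pos': array([ 0.26416512, -0.59328945,  0.20469825]), 'tcp_rot': array([-3.07143897e+00, -6.52838041e-01,  5.54617624e-04]), 'contact_force': array([-0.55145115,  0.39465438, -0.26605875]), 'ft_torque': array([-0.00644452,  0.0072854 , -0.0164054 ]), 'finger_force': 0.0, 'finger_gap': 0.9988025276401746}
```

View pics/top0.png

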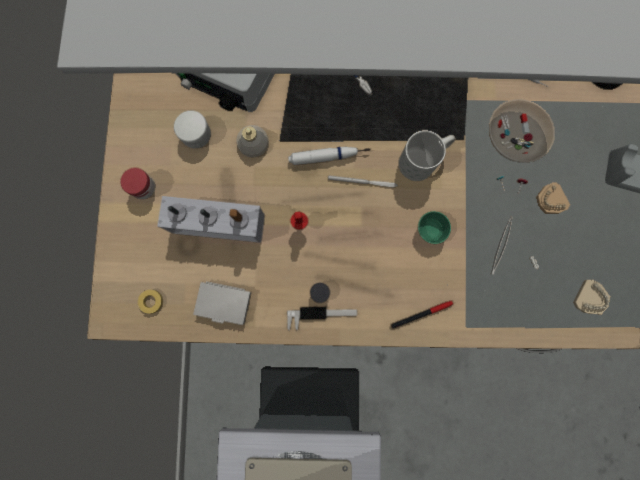

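View pics/side0.png

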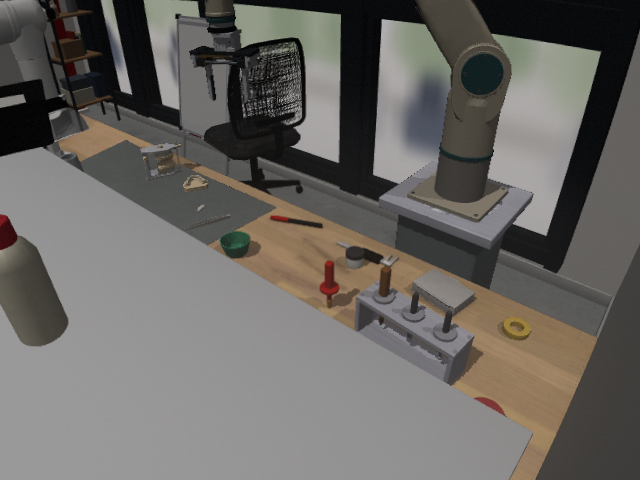

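Top view: the rack is at about (211,220), with dark round handles at (175,211) and (206,214) and a brown square handle at (237,214). A red look-alike stands outside the rack at (300,220). The green bowl is at (434,228). The brown handle fits the description, so I'll confirm it in an enlarged crop.

```bash
sed -i 's/np.array(c\["rotation"\])/rm(c)/g' h.py
cat >> h.py <<'E'
def rm(c): return R.from_rotvec(c["rotation"]).as_matrix()
E
python3 - <<'E'
from h import *
import pickle
t=pickle.load(open("top.pkl","rb"));s=pickle.load(open("side.pkl","rb"))
a=cv2.resize(t["image"][190:250,150:270],None,fx=6.6,fy=6.6,interpolation=cv2.INTER_CUBIC)[:300,:792]
a=cv2.resize(t["image"][190:250,150:270],(600,300),interpolation=cv2.INTER_CUBIC)
b=cv2.resize(s["image"][250:390,340:480],(300,300),interpolation=cv2.INTER_CUBIC)
b2=cv2.resize(t["image"][200:260,400:460],(300,300),interpolation=cv2.INTER_CUBIC)
b3=cv2.resize(s["image"][225:265,215:255],(300,300),interpolation=cv2.INTER_CUBIC)
cv2.imwrite("pics/crop.png",np.vstack([np.hstack([a,np.zeros((300,200,3),np.uint8)]),np.hstack([b,b2,b3[:,:200]])])[:,:,::-1])
print("rack guess",[atz(t,u,v,.085).round(3) for u,v in((161,198),(263,206),(260,241),(158,231))])
print("bowl",atz(t,434,228,.037), atz(s,235,242,.037))
print("brush top",atz(t,237,214,.147),atz(s,385,268,.147))
E
```

```text
rack guess [array([0.598, 0.274, 0.085]), array([0.586, 0.076, 0.085]), array([0.518, 0.079, 0.085]), array([0.533, 0.275, 0.085])]
bowl [ 0.55775906 -0.26126259  0.037     ] [ 0.56597187 -0.25333435  0.037     ]
brush top [0.55656459 0.11323623 0.147     ] [0.55903634 0.11842073 0.147     ]
```

View pics/crop.png

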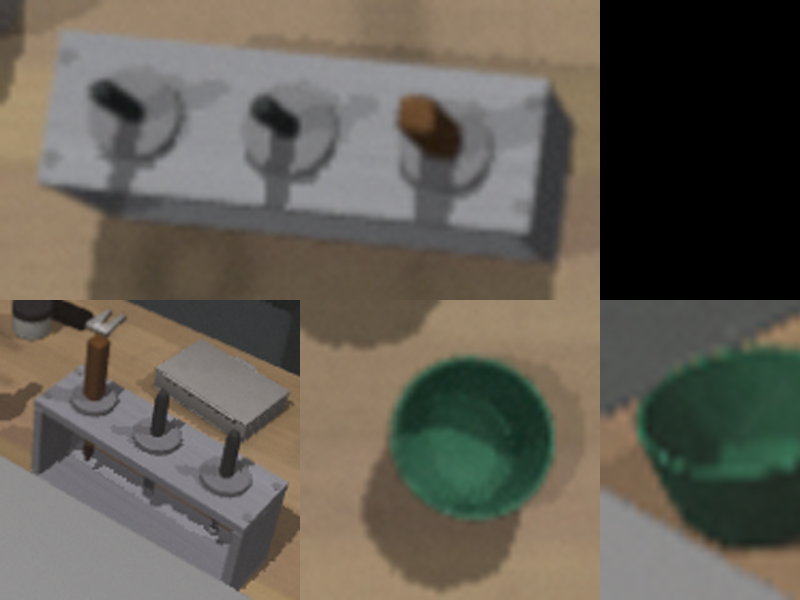

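Run:
```python
from h import *
import pickle
t=pickle.load(open("top.pkl","rb"));s=pickle.load(open("side.pkl","rb"))
P=np.array([atz(t,u,v,.085) for u,v in((162.6,196),(260,206),(255.6,237),(158,227))]);print(P.round(3),P.mean(0).round(3))
for i in range(4): print(np.linalg.norm(P[i]-P[i-1]).round(3))
d=P[0]+P[3]-P[1]-P[2]; print("rack yaw of y axis",np.degrees(np.arctan2(d[1],d[0])))
d/=np.linalg.norm(d);print("hole",(P.mean(0)-.06*d).round(4))
print("collar",atz(t,239.4,219.2,.091),"top",atz(t,233.4,212.8,.147),atz(s,385.3,268.7,.147))
print("bowl",atz(t,434.6,227.6,.037),atz(s,235.5,240.5,.037))
o=observe();M=R.from_rotvec(o["tcp_rot"]).as_matrix();print(M.round(3))
c=read_camera("wrist");print(M.T@(np.array(c["origin"])-o["ee_pos"]),M.T@rm(c))
import cell;print([n for n in dir(cell) if "off" in n or "grip" in n], getattr(cell,"grip_point_offset",None))
```

```text
[[0.602 0.271 0.085]
 [0.585 0.082 0.085]
 [0.525 0.088 0.085]
 [0.541 0.276 0.085]] [0.563 0.179 0.085]
0.061
0.19
0.06
0.188
rack yaw of y axis 85.14374439695419
hole [0.5584 0.1195 0.085 ]
collar [0.55791304 0.11915929 0.091     ] top [0.55860783 0.11972883 0.147     ] [0.56024606 0.11978854 0.147     ]
bowl [ 0.55859667 -0.26248774  0.037     ] [ 0.5614623  -0.25683212  0.037     ]
[[ 0.914  0.407 -0.001]
 [ 0.407 -0.914  0.001]
 [-0.    -0.002 -1.   ]]
[ 0.07879631  0.0014483  -0.17941429] [[ 8.00038863e-04 -9.61863566e-01 -2.73528498e-01]
 [ 9.99999489e-01  9.38422419e-04 -3.75082965e-04]
 [ 6.17463914e-04 -2.73528059e-01  9.61863826e-01]]
['grip_point_offset'] 0.0188
```

The crop shows a square brown handle in the rack hole with the lowest y, at about (0.559, 0.1195). The top camera, the side camera and the rack geometry agree on it to within 2 mm. The bowl is at about (0.559, -0.261). I'll close the fingers along the rack's x axis so they stay clear of the neighbouring tools.

Emit:
move_arm([
  [[2,-1.9,0],[0,0,-3],5],
  [[6,-5.7,0],[0,0,-10],5],
  [[10.5,-10,0],[0,0,-18],5],
  [[15,-14.2,0],[0,0,-26],5],
  [[19.5,-18.5,0],[0,0,-34],5],
  [[24,-22.8,0],[0,0,-42],5],
  [[28.5,-27,0],[0,0,-50],5],
  [[33,-31.3,0],[0,0,-58],5],
  [[37,-35,0],[0,0,-61.1],5],
  [[40,-38,0],[0,0,-61.1],5],
], newtons=20)

```text
clock: 1.4
ee_pos: [0.4759, -0.0816, 0.2055]
tcp_rot: [-2.312, -2.127, -0.001]
contact_force: [-0.2, 0.2, -0.5]
finger_gap: 0.532
finger_force: 0.0
```

```bash
cat >> h.py <<'E'
def go(x,y,z,xyaw):
    o=observe();M=R.from_rotvec(o["tcp_rot"]).as_matrix()
    T=R.from_euler("z",xyaw,degrees=True).as_matrix()@np.diag([1.,-1,-1])
    print(o["clock"],o["ee_pos"].round(4),"shift cm",(100*M.T@(np.array([x,y,z])-o["ee_pos"])).round(2),"turn",np.degrees(R.from_matrix(M.T@T).as_rotvec()).round(2),"F",o["contact_force"].round(1),"gap",94*o["finger_gap"],o["finger_force"])
E
python3 -c "
from h import *
go(.559,.1195,.205,85.1)"
```

```text
1.4 [ 0.4759 -0.0816  0.2055] shift cm [20.73  6.6   0.06] turn [ 0.02 -0.03  0.12] F [-0.2  0.2 -0.5] gap 49.98985825941882 0.0
```

Emit:
move_arm([
  [[4,1.3,0],[0,0,0],5],
  [[9,2.9,0],[0,0,0],5],
  [[14,4.5,0],[0,0,0],5],
  [[18,5.8,0],[0,0,0],5],
  [[20,6.4,0],[0,0,0],5],
  [[20.7,6.6,0],[0,0,0],5],
  [[20.7,6.6,0],[0,0,0],5],
  [[20.7,6.6,0],[0,0,0],5],
])

```text
clock: 2.4
ee_pos: [0.5584, 0.1145, 0.2055]
tcp_rot: [2.317, 2.121, -0.002]
contact_force: [-0.2, -0.1, 0.2]
finger_gap: 0.533
finger_force: 0.0
```

Run:
```python
from h import *
go(.559,.1195,.100,85.1)
c=read_camera("wrist");im=c["image"].copy()
for z in(.147,.091): cv2.circle(im,tuple(int(round(v)) for v in proj(c,[.559,.1195,z])),3,(255,0,255),-1)
cv2.imwrite("pics/w1.png",im[:,:,::-1])
```

```text
2.4 [0.5584 0.1145 0.2055] shift cm [ 0.52  0.02 10.55] turn [-0.02  0.07 -0.14] F [-0.2 -0.1  0.2] gap 50.080731332595235 0.0
```

View pics/w1.png

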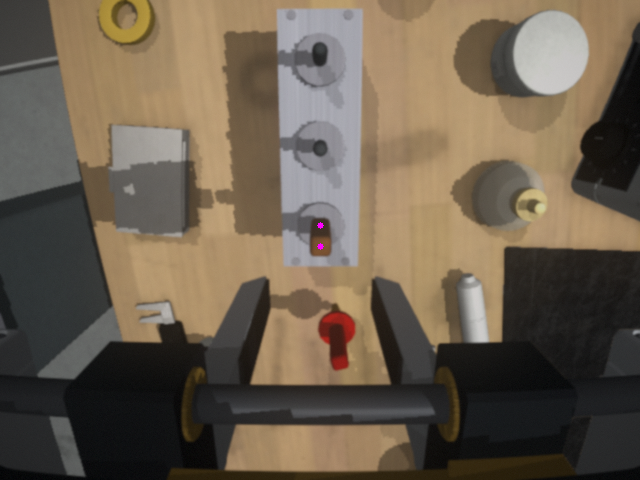

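The red look-alike at (337,335) is outside the path. The handle top at (320,246) lies on my projected point, in line with the fingers. Descending.

Emit:
move_arm([
  [[0.5,0,1],[0,0,0],5],
  [[0.5,0,3],[0,0,0],5],
  [[0.5,0,5],[0,0,0],5],
  [[0.5,0,7],[0,0,0],5],
  [[0.5,0,9],[0,0,0],5],
  [[0.5,0,10],[0,0,0],5],
  [[0.5,0,10.5],[0,0,0],5],
  [[0.5,0,10.5],[0,0,0],5],
])

```text
clock: 3.45
ee_pos: [0.5592, 0.1216, 0.1005]
tcp_rot: [2.315, 2.124, 0.0]
contact_force: [0.3, 1.2, -0.6]
finger_gap: 0.533
finger_force: 0.0
```

Run:
```python
from h import *
go(.559,.1195,.100,85.1)
c=read_camera("wrist");im=c["image"].copy()
cv2.imwrite("pics/w2.png",im[:,:,::-1])
```

```text
3.45 [0.5592 0.1216 0.1005] shift cm [-0.21 -0.    0.05] turn [ 0.   -0.   -0.01] F [ 0.3  1.2 -0.6] gap 50.125219930668386 0.0
```

View pics/w2.png

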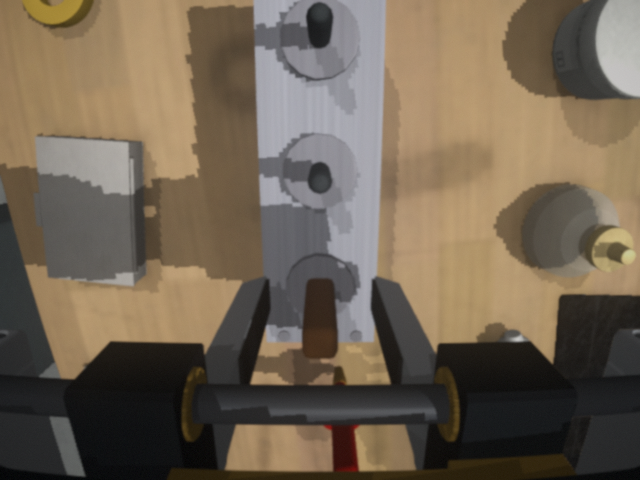

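The brown handle, about (320,318), sits centred between the fingers. I'll close on it.

Emit:
move_arm([
  [[-0.2,0,0],[0,0,0],5],
  [[-0.2,0,0],[0,0,0],5],
  [[-0.2,0,0],[0,0,0],1],
  [[-0.2,0,0],[0,0,0],1],
  [[-0.2,0,0],[0,0,0],1],
  [[-0.2,0,0],[0,0,0],1],
  [[-0.2,0,0],[0,0,0],1],
  [[-0.2,0,0],[0,0,0],1],
], newtons=20)

```text
clock: 4.5
ee_pos: [0.559, 0.1196, 0.1005]
tcp_rot: [-2.314, -2.124, -0.0]
contact_force: [0.4, 0.9, 0.4]
finger_gap: 0.144
finger_force: 20.0
```

Run:
```python
from h import *
go(.559,.1195,.195,85.1)
```

```text
4.5 [0.559  0.1196 0.1005] shift cm [-0.01  0.   -9.45] turn [ 0. -0. -0.] F [0.4 0.9 0.4] gap 13.5068938108353 19.99999165534973
```

Emit:
move_arm([
  [[0,0,-1],[0,0,0],1],
  [[0,0,-2.5],[0,0,0],1],
  [[0,0,-4.5],[0,0,0],1],
  [[0,0,-6.5],[0,0,0],1],
  [[0,0,-9],[0,0,0],1],
  [[0,0,-11.5],[0,0,0],1],
  [[0,0,-14],[0,0,0],1],
  [[0,0,-16],[0,0,0],1],
  [[0,0,-17],[0,0,0],1],
  [[0,0,-17],[0,0,0],1],
])

```text
clock: 5.75
ee_pos: [0.5593, 0.1197, 0.2714]
tcp_rot: [2.314, 2.124, 0.002]
contact_force: [-0.5, 0.6, -1.2]
finger_gap: 0.147
finger_force: 20.0
```

Run:
```python
from h import *
go(.559,-.261,.27,85.1)
c=read_camera("side");im=c["image"][180:330,210:410]
cv2.imwrite("pics/s2.png",cv2.resize(im,None,fx=4,fy=4,interpolation=cv2.INTER_CUBIC)[:,:,::-1])
o=observe()
g=o["ee_pos"]+[0,0,.0188]
for z in(.028,-.101):print(proj(c,g+[0,0,z]))
```

```text
5.75 [0.5593 0.1197 0.2714] shift cm [-37.93   3.23   0.13] turn [ 0.09 -0.03 -0.01] F [-0.5  0.6 -1.2] gap 13.85286267496888 19.999866485595703
[394.62870048 171.3444559 ]
[387.66246468 247.15437497]
```

View pics/s2.png

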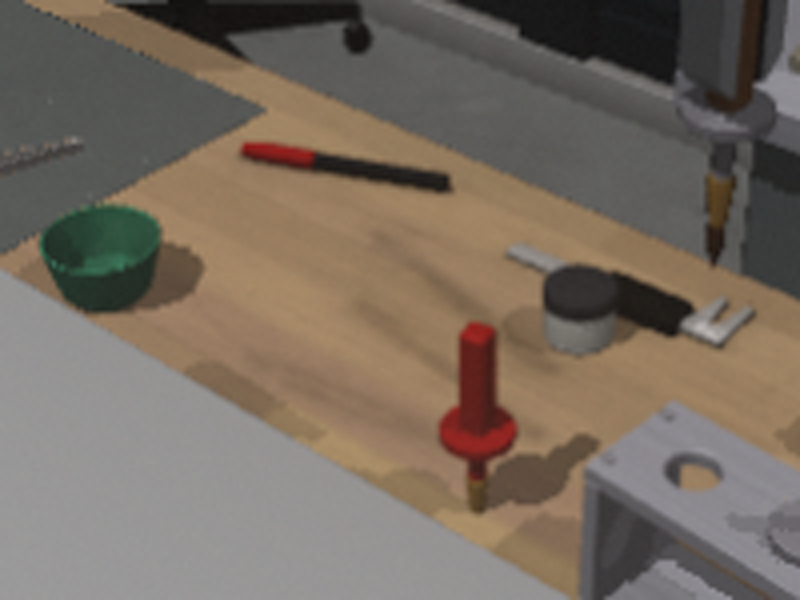

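The side view shows the brush hanging upright in the grip. Its tip is at about (388,246) in full-image pixels, matching the prediction of (388,247). Its hole is empty, and the bowl rim is centred at about (235,240). Moving above the bowl.

Emit:
move_arm([
  [[-2,0.2,0],[0,0,0],1],
  [[-6,0.5,0],[0,0,0],1],
  [[-10.5,0.9,0],[0,0,0],1],
  [[-15,1.3,0],[0,0,0],1],
  [[-19.5,1.6,0],[0,0,0],1],
  [[-24,2,0],[0,0,0],1],
  [[-28.5,2.4,0],[0,0,0],1],
  [[-33,2.8,0],[0,0,0],1],
  [[-36.5,3,0],[0,0,0],1],
  [[-37.8,3.1,0],[0,0,0],1],
])

```text
clock: 7.05
ee_pos: [0.5555, -0.2636, 0.2693]
tcp_rot: [-2.319, -2.118, 0.004]
contact_force: [-1.1, -0.3, -0.2]
finger_gap: 0.145
finger_force: 20.0
```

Emit:
move_arm([
  [[0,0,0],[0,0,0],1],
  [[0,0,1],[0,0,0],1],
  [[0,0,3],[0,0,0],1],
  [[0,0,5],[0,0,0],1],
  [[0,0,7],[0,0,0],1],
  [[0,0,9],[0,0,0],1],
  [[0,0,10],[0,0,0],1],
  [[0,0,10],[0,0,0],1],
  [[0,0,10],[0,0,0],1],
])

```text
clock: 8.18
ee_pos: [0.5582, -0.2594, 0.1712]
tcp_rot: [2.313, 2.124, 0.001]
contact_force: [0.2, 0.6, -0.5]
finger_gap: 0.15
finger_force: 20.0
```

Run:
```python
from h import *
go(.560,-.260,.091,85.1)
o=observe();g=o["ee_pos"]+[0,0,.0188-.101]
L=[]
for n,(u,v) in(("side",(235,225)),("top",(434,228))):
    c=read_camera(n);print(n,proj(c,g))
    L.append(cv2.resize(c["image"][v-40:v+40,u-50:u+50],(400,320),interpolation=cv2.INTER_CUBIC))
cv2.imwrite("pics/d1.png",np.hstack(L)[:,:,::-1])
```

```text
8.175 [ 0.5582 -0.2594  0.1712] shift cm [-0.04  0.18  8.02] turn [0.07 0.01 0.03] F [ 0.2  0.6 -0.5] gap 14.076744956953545 19.99995768070221
side [233.03788646 219.23542397]
top [439.7393442  223.07534141]
```

View pics/d1.png

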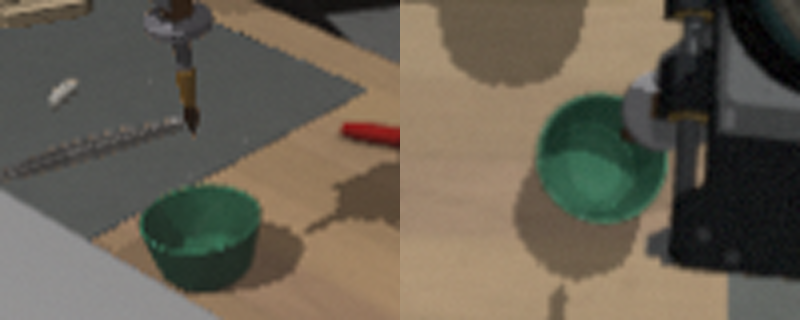

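The left crop shows the tip at (193,133) directly above the bowl rim, which is centred at about (202,222). The projection agrees. I'll dip with the tip at about 9 mm and hold.

Emit:
move_arm([
  [[0,0.2,1],[0,0,0],1],
  [[0,0.2,2],[0,0,0],1],
  [[0,0.2,3.3],[0,0,0],1],
  [[0,0.2,4.6],[0,0,0],1],
  [[0,0.2,5.8],[0,0,0],1],
  [[0,0.2,6.8],[0,0,0],1],
  [[0,0.2,7.5],[0,0,0],1],
  [[0,0.2,7.9],[0,0,0],1],
  [[0,0.2,8],[0,0,0],1],
  [[0,0.2,8],[0,0,0],1],
])

```text
clock: 9.52
ee_pos: [0.5598, -0.26, 0.0908]
tcp_rot: [2.314, 2.124, 0.0]
contact_force: [-0.1, -0.4, -1.1]
finger_gap: 0.15
finger_force: 20.0
```

Run:
```python
from h import *
go(.560,-.260,.091,85.1)
o=observe();g=o["ee_pos"]+[0,0,.0188-.101]
c=read_camera("side");print(proj(c,g))
u,v=235,225
cv2.imwrite("pics/d2.png",cv2.resize(c["image"][v-40:v+40,u-50:u+50],(600,480),interpolation=cv2.INTER_CUBIC)[:,:,::-1])
```

```text
9.525 [ 0.5598 -0.26    0.0908] shift cm [-0.    0.02 -0.02] turn [ 0.03  0.01 -0.01] F [-0.1 -0.4 -1.1] gap 14.082770250444234 19.99993085861206
[236.63186683 250.17117689]
```

View pics/d2.png

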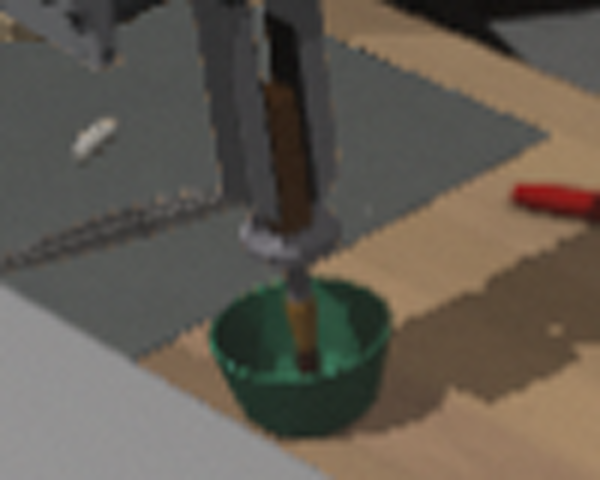

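The bristles at (305,360) are inside the bowl, well down and roughly central, and the bowl hasn't moved. I'll hold for about 1.1 s, then lift.

Emit:
move_arm([
  [[0,0,0],[0,0,0],1],
  [[0,0,0],[0,0,0],1],
  [[0,0,0],[0,0,0],1],
  [[0,0,0],[0,0,0],1],
  [[0,0,0],[0,0,0],1],
  [[0,0,0],[0,0,0],1],
  [[0,0,0],[0,0,0],1],
  [[0,0,0],[0,0,0],1],
])

```text
clock: 10.58
ee_pos: [0.5595, -0.2599, 0.0905]
tcp_rot: [2.314, 2.124, 0.0]
contact_force: [0.0, 0.5, -1.6]
finger_gap: 0.144
finger_force: 20.0
```

Emit:
move_arm([
  [[0,0,-1],[0,0,0],1],
  [[0,0,-2.5],[0,0,0],1],
  [[0,0,-4.5],[0,0,0],1],
  [[0,0,-7],[0,0,0],1],
  [[0,0,-10],[0,0,0],1],
  [[0,0,-13],[0,0,0],1],
  [[0,0,-15.5],[0,0,0],1],
  [[0,0,-17.3],[0,0,0],1],
  [[0,0,-18],[0,0,0],1],
  [[0,0,-18],[0,0,0],1],
])

```text
clock: 11.82
ee_pos: [0.5597, -0.2599, 0.2711]
tcp_rot: [2.314, 2.124, 0.001]
contact_force: [0.6, 1.3, -0.6]
finger_gap: 0.147
finger_force: 20.0
```

```bash
python3 -c "
from h import *
go(.559,.1195,.27,85.1)"
```

```text
11.825 [ 0.5597 -0.2599  0.2711] shift cm [37.8  -3.31  0.1 ] turn [ 0.06  0.02 -0.01] F [ 0.6  1.3 -0.6] gap 13.842287524837078 19.999944269657135
```

Emit:
move_arm([
  [[2,-0.2,0],[0,0,0],1],
  [[6,-0.5,0],[0,0,0],1],
  [[10.5,-0.9,0],[0,0,0],1],
  [[15,-1.3,0],[0,0,0],1],
  [[19.5,-1.7,0],[0,0,0],1],
  [[24,-2.1,0],[0,0,0],1],
  [[28.5,-2.5,0],[0,0,0],1],
  [[33,-2.9,0],[0,0,0],1],
  [[36.5,-3.2,0],[0,0,0],1],
  [[37.8,-3.3,0],[0,0,0],1],
])

```text
clock: 13.08
ee_pos: [0.5574, 0.1234, 0.2699]
tcp_rot: [-2.307, -2.129, 0.001]
contact_force: [0.2, 0.3, -0.5]
finger_gap: 0.149
finger_force: 20.0
```

Emit:
move_arm([
  [[0,0,0],[0,0,0],1],
  [[0,0,0],[0,0,0],1],
  [[0,0,1.5],[0,0,0],1],
  [[0,0,4],[0,0,0],1],
  [[0,0,6.5],[0,0,0],1],
  [[0,0,8],[0,0,0],1],
  [[0,0,8.7],[0,0,0],1],
  [[0,0,8.7],[0,0,0],1],
  [[0,0,8.7],[0,0,0],1],
])

```text
clock: 14.2
ee_pos: [0.5596, 0.1197, 0.1842]
tcp_rot: [2.314, 2.124, 0.002]
contact_force: [-0.0, -0.6, -0.5]
finger_gap: 0.149
finger_force: 20.0
```

```bash
python3 -c "
from h import *
go(.559,.1195,.101,85.1)"
```

```text
14.2 [0.5596 0.1197 0.1842] shift cm [-0.03 -0.07  8.32] turn [ 0.08 -0.03 -0.02] F [-0.  -0.6 -0.5] gap 14.02305002579038 19.999929070472717
```

Emit:
move_arm([
  [[0,0,0.7],[0,0,0],1],
  [[0,-0.05,1.7],[0,0,0],1],
  [[0,-0.05,3],[0,0,0],1],
  [[0,-0.05,4.3],[0,0,0],1],
  [[0,-0.05,5.5],[0,0,0],1],
  [[0,-0.05,6.7],[0,0,0],1],
  [[0,-0.05,7.5],[0,0,0],1],
  [[0,-0.05,8],[0,0,0],1],
  [[0,-0.05,8.2],[0,0,0],1],
  [[0,-0.05,8.3],[0,0,0],1],
])

```text
clock: 15.45
ee_pos: [0.5587, 0.1197, 0.1007]
tcp_rot: [2.314, 2.124, 0.001]
contact_force: [0.2, 0.2, -0.8]
finger_gap: 0.145
finger_force: 20.0
```

Run:
```python
from h import *
go(.559,.1196,.1005,85.1)
c=read_camera("side");u,v=395,300
cv2.imwrite("pics/r1.png",cv2.resize(c["image"][v-60:v+60,u-60:u+60],(600,600),interpolation=cv2.INTER_CUBIC)[:,:,::-1])
```

```text
15.45 [0.5587 0.1197 0.1007] shift cm [-0.01  0.03  0.02] turn [ 0.03 -0.01 -0.01] F [ 0.2  0.2 -0.8] gap 13.664129437712734 19.999923706054688
```

View pics/r1.png

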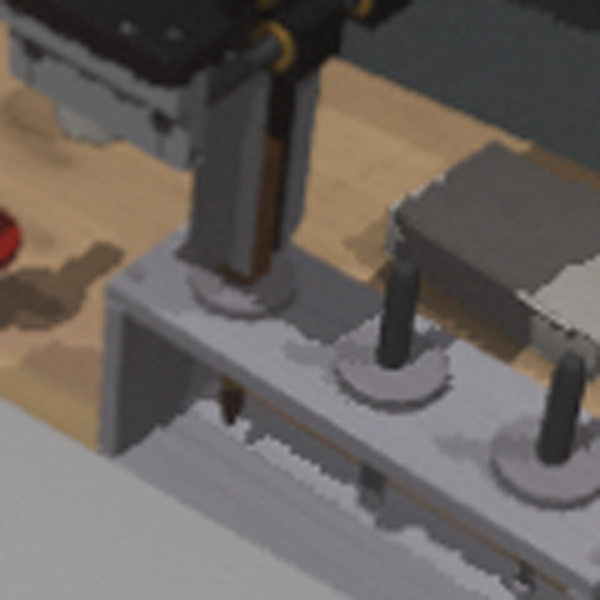

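The collar at (243,290) is on the plate, with the bristles below it at (230,405). I'll release, then retreat straight up.

Emit:
move_arm([
  [[0,0,0],[0,0,0],1.8],
  [[0,0,0],[0,0,0],2.4],
  [[0,0,0],[0,0,0],3.5],
  [[0,0,0],[0,0,0],5],
  [[0,0,0],[0,0,0],5],
  [[0,0,0],[0,0,0],5],
  [[0,0,0],[0,0,0],5],
])

```text
clock: 16.38
ee_pos: [0.5585, 0.1196, 0.1005]
tcp_rot: [-2.314, -2.124, -0.0]
contact_force: [0.5, 0.8, -0.1]
finger_gap: 0.53
finger_force: 0.0
```

Emit:
move_arm([
  [[0,0,-0.7],[0,0,0],5],
  [[0,0,-2],[0,0,0],5],
  [[0,0,-4],[0,0,0],5],
  [[0,0,-6.5],[0,0,0],5],
  [[0,0,-9],[0,0,0],5],
  [[0,0,-12],[0,0,0],5],
  [[0,0,-15],[0,0,0],5],
  [[0,0,-17],[0,0,0],5],
  [[0,0,-18],[0,0,0],5],
  [[0,0,-18],[0,0,0],5],
])

```text
clock: 17.62
ee_pos: [0.5587, 0.1197, 0.2813]
tcp_rot: [2.314, 2.124, 0.002]
contact_force: [1.3, 0.3, -0.0]
finger_gap: 0.531
finger_force: 0.0
```

Run:
```python
from h import *
go(.559,.1196,.28,85.1)
c=read_camera("side")
cv2.imwrite("pics/r2.png",cv2.resize(c["image"][215:375,215:475],(780,480),interpolation=cv2.INTER_CUBIC)[:,:,::-1])
```

```text
17.625 [0.5587 0.1197 0.2813] shift cm [-0.01  0.03  0.13] turn [ 0.08 -0.02 -0.01] F [ 1.3  0.3 -0. ] gap 49.94365211454868 0.0
```

View pics/r2.png

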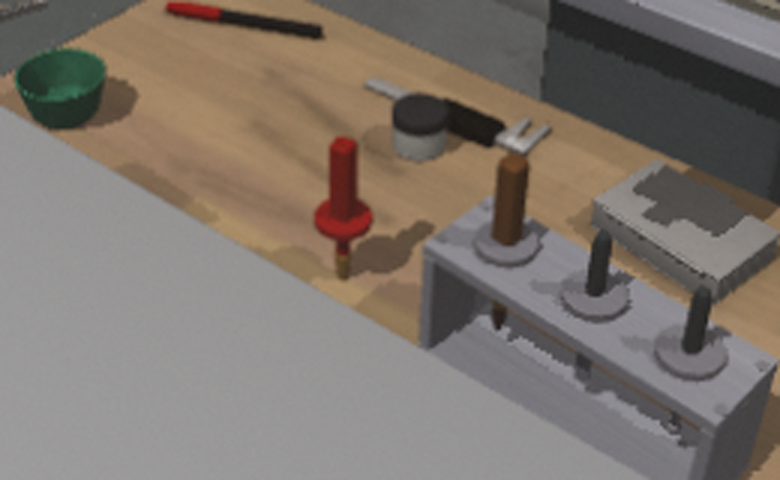

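The brush hangs upright in its hole at (508,205), the bowl is upright in place at (62,85), and the gripper is clear.

```bash
python3 -c "
from cell import *
print(job_done())"
```

```text
the job is handed in; nothing more can be done
None
```

The brush was dipped upright to about 9 mm above the bench for over a second, hung back in its own hole on its collar and released; the bowl did not move, and I handed the job in at about 18 s.

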